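# Let the cheese press down on the filled mould

## Robot

A 6-joint arm with a two-finger parallel gripper is mounted at the origin on a cart in front of the work surface, level with it; the furniture and walls round the work are solid. World frame = base frame: x ahead of the robot, y to its left, z up, the work surface at z = 0. Lengths are in mm, angles in rad, forces in N, time in s.
With the tool pointing down it reaches from about 250 to 725 mm from the base axis. Payload 9.7 kg.
Tool frame: the origin (TCP) lies between the finger pads; the fingertips stand 14 mm ahead of it and the grasp point (between the pads) lies 5 mm behind it; z points along the fingers, y is the line along which they close (so a half turn about z gives the same grasp; the last joint's range is limited). The gripper opens to 85 mm and grips with 20 to 120 N. Pads are 22 mm wide; open, the fingers measure 114 mm over their backs; the gripper's body (76 mm by 85 mm) begins 54 mm behind the grasp point. The pads swing forward as they close: fully open they stand 13 mm farther back than shut.
Start: joints at [1.146, 0.087, 0.176, 1.66, 0, 1.571], TCP at [226.673, 501.115, 245.284] pointing down, gripper open.
Joint ranges: [-3.13, 3.13], [-0.85, 1.81], [-1.15, 1.24], [-2.2, 2.28], [-1.44, 1.52], [-3.14, 3.14]. Speed limits (rad/s): [2.22, 2.22, 2.57, 3.14, 3.14, 3.14].

## Interface

Orientations are given as [roll, pitch, yaw] about the fixed x, y, z axes, in that order (R = Rz(yaw) Ry(pitch) Rx(roll)).
In Python, from station import manip gives the robot as it stands.
- The arm moves only by the tool move_arm, never from a script. Its argument "moves" is a list of rows, each a list of 3 entries, a list of its own where there are three numbers: the turn, a rotation vector about the tool's x, y, z in a scale on which 1.0 is pi rad, then the shift along the tool's x, y, z in normalised numbers (1 is 60 cm), then the closure, from 0 (fully open) to 1 (shut). In form: [[[ax, ay, az], [x, y, z], jaw], ...]. A call has exactly 8 rows; each row is the pose to reach, as a shift and turn from the pose commanded when the call began, along the tool's axes at that moment; what a row does not reach only later rows make up. A row lasts 1/8 s, in which the tool goes at most 62.5 mm and 10.7 degrees, less where a joint would pass 70% of its speed; a pose out of reach is approached as far as the arm can. Shift and turn numbers lie between -1 and 1, and a call with a number outside is refused. A call with a gripper value outside its range is refused whole. The fingers move at their own pace and stop on an object; "squeeze" is the grip in N (left out, the last holds). Time passes only in rows, so rows that repeat a pose let the fingers close, or fill a call up. It gives the time, the measured TCP pose, the force, the opening and the grip force at its end, in the units of the state.
- manip.get_obs(): the state, without advancing time (a new reading comes with each control period).
- manip.read_camera(name): name is "scene" or "top" or "wrist"; returns a dict with "color" (420x560x3 uint8, red, green, blue), "range_z" (420x560 float32, mm along the optical axis (not along the pixel's ray), 0 where there is no reading), "fovy" (degrees; the focal length in pixels is half the picture's height over the tangent of half this angle, whatever the lens; pixels are square), "cx", "cy" (the principal point, pixels), "rvec" (rotation vector, rad) and "tvec" (3), from world to camera coordinates, as OpenCV has them. Camera axes: x right, y down, z forward; pixel columns grow to the right and rows downward; lengths in mm; the calibration is good to about 2 mm. A picture is of the moment at which its call begins.
- manip.job_done(): hands the job in; it is judged then, once.
Trained networks look in the newest picture that a camera, given by its name, has taken for a name from the list of things; names that differ only in an ending like _2 or _b are one class to them, and where a whole thing is asked for, a point or a joint stands for the part that bears it (a point fixed in the world has none). Each returns a list of dicts, best first, with "score" (0 to 1); they miss things now and then, are a little off and sometimes report something else, mostly with a low value. They report only what shows in the picture. A call takes as long as a camera call.
- manip.cut_out(target, camera): "pixels" (420x560 bool, what is visible of it) and "rect" ([left, top, right, bottom] in pixels, round what is visible of it).
- manip.landmark_of(target, camera): "centre" ([column, row] in pixels: a listed point, or the origin of a listed thing).
The state is a dict: "time": time; "qpos": joint angles; "joint_velocities": joint speeds; "effort": joint torques, N m; "position": TCP position; "eef_rot": TCP orientation; "contact_force": force on the tool from outside, world axes, zero at the start; "ft_torque": the same for the moment, N m; "opening": finger opening in mm; "finger_force": force on a finger pad.
Only numpy, scipy, OpenCV 4.12 (cv2) and the standard library are available. Lean on these libraries where they do the work, as an engineer would, in place of code of your own. Each camera call takes 0.05 s, during which the arm holds its last target. There are 200 camera calls.

## Task

The filled cheese mould stands pulled out at the open end of the crank press. Push it in by its handle until it is fully home against the press's column. Then throw the pawl lever over, wind the crank up a touch so that the pawl springs out of the ratchet, and keep hold of the crank to let the ram down slowly - never letting it drop, and never driving it down - until its plate rests with its own weight on the board inside the mould; then let go. Leave the tea carton and the salt shaker where they are.

Things in the scene. Friction and masses are not known exactly. Their poses are not given: they have to be found in the camera images.
- press: grey cast press, fixed. Origin: on the worktop under the ram's axis; z up; -x is the crank side (towards the robot), the mould slides in along -y from the open +y end. Base 140 x 270 mm. Mould track between two rails at z = 18 mm. Column y -115 to -61.5 mm (its face is the mould's stop), head x -32 to 32, y -116 to 31, z 132 to 218 mm. Yaw -0.05 to 0.32 rad.
- ram: steel ram: 28 mm square rack bar on a plate 52 (x) x 92 (y) x 10 mm; top 190 mm above the origin, which is the centre of the plate's underside, at first 98 mm above the worktop. Slides vertically (20 mm up, 58 mm down from there), geared to the crank at 30 mm per rad. 1.3 to 2.5 kg, unknown: pulls the knob with 5 to 11 N in the lowering sense. No brake: let go, it falls.
- mould: loose aluminium box, open on top, 80 (press x) x 120 (press y) x 58 mm high, walls 6 mm, 0.5 to 1 kg. Origin: centre of its underside. Stands between the rails, pulled out 35 to 75 mm along press +y; when home, its origin is at y = -1.5 mm in the press frame. A wooden board inside lies 6 to 26 mm below the rim, varying, not reported. The plate has 8 mm of room all round in it.
- mould_handle (a point): middle of the mould's handle bar at its +y end: a round bar 11 mm thick, 52 mm long, parallel to press x, its centre 36 mm from the end wall and 53 mm above the worktop (96 mm along +y and 35 mm up from the mould's origin); pushing the mould along takes 2 to 7 N.
- shaft (a point): point on the crank's axis (parallel to press x) in the plane of the knob's grip centre: (-108, -46, 165) mm in the press frame. The crank arm turns in the plane x -72 to -80 mm, the ratchet wheel (12 teeth, radius 39 mm) at x -38 to -50 mm.
- crank_knob (a point): grip centre of the crank's free-spinning black knob, 24 mm thick, 52 mm long, parallel to press x, on a circle of 70 mm radius about shaft. At first 110 degrees up from press +y (just past the top, column side). Lowering carries it over the top and down towards press +y, to 57 to 18 degrees when the plate lands; winding up goes the other way.
- lever_tip (a point): centre of the 20 mm black ball on the pawl lever, a 58 mm bar pivoting parallel to press x at (-57, -88, 203) mm in the press frame. At first it leans 0.42 rad to press -y (pawl sprung in); thrown over to its stop, 0.7 rad further, it leans 0.28 rad to +y (pawl sprung out). Stiff: 4 to 6 N at the ball; stays where left.
- pawl_nose (a point): nose of the dark steel pawl that hangs 45 mm below the lever's pivot; at first caught in a wheel tooth at (-44, -80, 159) mm in the press frame. Teeth are undercut: under the ram's weight the pawl stays caught even with the lever over; wind the crank up 0.05 to 0.25 rad and it springs about 20 mm out, to press -y.
- tea_box: black tea carton, 64 x 122 x 114 mm, stands behind the press. Origin: centre of its underside.
- salt_shaker: glass salt shaker with a white cap, 44 mm thick, 90 mm high, stands near the open end of the press, towards the robot. Origin: centre of its underside.

How it is judged (in metres and radians):
On the way, in this order (a step that is already met when the one before it is completed fails the run):
1. the mould is pushed home against the column (within 6 mm) (y of mould in the frame of press below 0.006 m and angle between mould's own z axis and vertical below 0.05 rad), for 0.2 s.
2. the pawl is out of the ratchet wheel (its nose 10 mm or more away from where it was caught) and the ram is still up, above the mould (y of pawl_nose in the frame of press below -0.09 m and height (world z) of ram above 0.08 m and linear speed of ram below 0.1 m/s), for 0.2 s.
At the end, for the whole second after the job is handed in: the mould stands level and home against the column (within 6 mm), the ram's plate is inside the mould, below its rim, and rests at standstill on the pressing board with its own weight (more than 5 N) (all of step 1 and z of ram in the frame of mould below 0.056 m and contact force between ram and mould above 5 N and linear speed of each of ram, mould below 0.01 m/s); the robot touches nothing.
It fails at once if the ram drops (faster than 0.2 m/s) (linear speed of ram above 0.2 m/s).
It fails at once if the plate is driven down hard on the mould (more than 90 N; its own weight is at most 25 N) (contact force between ram and mould above 90 N).
It fails at once if the tea carton or the salt shaker is moved by more than 20 mm (distance of any of tea_box, salt_shaker from where it was at the start of the episode above 0.02 m).
It also fails if it takes over 72 s, if anything falls off the work surface, if the arm or the gripper's body presses on something with over 40 N, if the wrist force passes 120 N, or if a joint passes its speed limit or range.

## Working session

There is one attempt and no reset: what is moved stays moved. The work goes in short steps, Python scripts to look and compute and a tool call to move; the robot and the scene stay as the last step left them, time stands still between calls to the robot, and variables do not carry over. Pictures are saved under pics/ and viewed, at most 10 in all, crops included, and the job is handed in when it is done.

Besides the shell and the picture viewer there is one more tool, called after ">>>" as name(argument=value, ...) on one line, values as JSON. move_arm: Moves the arm, as the interface text tells. Its arguments: {"type":"object","properties":{"moves":{"type":"array"},"squeeze":{"type":"number"}},"required":["moves"]}

```bash
ls; mkdir -p pics; cat > h.py <<'E'
import numpy as np, cv2
from scipy.spatial.transform import Rotation as R
from station import manip
def cam(n):
    c=manip.read_camera(n); c['f']=c['color'].shape[0]/2/np.tan(np.radians(c['fovy'])/2)
    c['R']=cv2.Rodrigues(np.array(c['rvec'],float))[0]; c['t']=np.array(c['tvec'],float).ravel(); return c
def world(c,u,v,z):
    p=np.stack([(u-c['cx'])/c['f']*z,(v-c['cy'])/c['f']*z,z],-1); return (p-c['t'])@c['R']
def proj(c,P):
    q=np.asarray(P)@c['R'].T+c['t']; return q[...,:2]/q[...,2:]*c['f']+[c['cx'],c['cy']]
def ray(c,uv):
    d=c['R'].T@np.array([(uv[0]-c['cx'])/c['f'],(uv[1]-c['cy'])/c['f'],1]); return -c['R'].T@c['t'],d/np.linalg.norm(d)
def tri(rs):
    A=np.zeros((3,3));b=np.zeros(3)
    for o,d in rs:
        M=np.eye(3)-np.outer(d,d);A+=M;b+=M@o
    return np.linalg.solve(A,b)
def save(c,n): cv2.imwrite('pics/'+n,c['color'][:,:,::-1])
E
python3 - <<'E'
from h import *
print(manip.get_obs())
C={n:cam(n) for n in('scene','top')}
cv2.imwrite('pics/a.png',np.vstack([C['scene']['color'],C['top']['color']])[:,:,::-1][:, :] if 0 else cv2.resize(np.hstack([C['scene']['color'],C['top']['color']])[:,:,::-1],(800,300)))
save(C['scene'],'s.png')
for n,c in C.items(): print(n,c['f'],-c['R'].T@c['t'])
for t in ['press','ram','mould','mould_handle','shaft','crank_knob','lever_tip','pawl_nose','tea_box','salt_shaker']:
    rs=[]
    for n in C:
        l=manip.landmark_of(t,n)
        if l: 
            print(t,n,l[0]['score'],np.round(l[0]['centre'],1)); 
            rs.append(ray(C[n],l[0]['centre']))
            u,v=map(int,np.round(l[0]['centre'])); print('   depthpt',np.round(world(C[n],u,v,float(C[n]['range_z'][v,u]))))
    if len(rs)==2: print('   TRI',np.round(tri(rs),1))
E
```

```text
pics
{'time': 0.0, 'qpos': array([1.14604013e+00, 8.74629786e-02, 1.75137738e-01, 1.65980586e+00,
       5.41519081e-06, 1.57083093e+00]), 'joint_velocities': array([-1.47796329e-03,  2.26430765e-04,  5.70415369e-04, -1.00605815e-04,
        2.66225097e-03,  1.77378721e-05]), 'effort': array([ 9.80627337e-04, -5.20386457e+01,  4.64806330e+01,  1.60690286e-02,
        6.04610045e-05, -3.25251710e-05]), 'position': array([226.56569949, 500.93432685, 244.58331417]), 'eef_rot': array([-3.14025788e+00, -5.36900127e-06,  2.71680184e+00]), 'contact_force': array([-0.28145555,  0.65998017,  0.85519998]), 'ft_torque': array([ 0.00175483, -0.01376995, -0.06919127]), 'finger_force': 0.0, 'opening': 85.41326370577583}
scene 422.3597923779654 [304.47132741 824.39162752 742.51297267]
top 431.4801647929571 [ 402.37572217  260.46640839 1024.74865468]
press scene 0.98 [305.2 256.4]
   depthpt [501. 284.  58.]
press top 0.78 [293.6 243.3]
   depthpt [497. 246. 219.]
   TRI [518.2 242.9   5.2]
ram scene 0.64 [303.8 227.9]
   depthpt [516. 261. 115.]
ram top 0.85 [296.9 240.4]
   depthpt [501. 241. 224.
[... 438 characters left out ...]
   0.]
   TRI [412.9 194.1 173.2]
crank_knob scene 0.64 [373.7 172.9]
   depthpt [412. 177. 235.]
crank_knob top 0.79 [337.9 287.3]
   depthpt [414. 169. 245.]
   TRI [414.2 167.5 227.5]
lever_tip scene 0.63 [356.3 144. ]
   depthpt [465. 136. 260.]
lever_tip top 0.87 [364. 257.]
   depthpt [466. 125. 264.]
   TRI [467.2 122.1 250.2]
pawl_nose scene 0.44 [340.9 186.3]
   depthpt [473. 175. 178.]
pawl_nose top 0.66 [339.  252.5]
   depthpt [483. 157. 174.]
   TRI [481.2 154.8 159.4]
tea_box top 0.96 [331.7 176. ]
   depthpt [663. 157.  83.]
salt_shaker scene 0.91 [342.9 330.4]
   depthpt [375. 395.  27.]
salt_shaker top 0.63 [236.9 301.8]
   depthpt [386. 367.  87.]
   TRI [381.3 377.1  -4.5]
```

View pics/a.png

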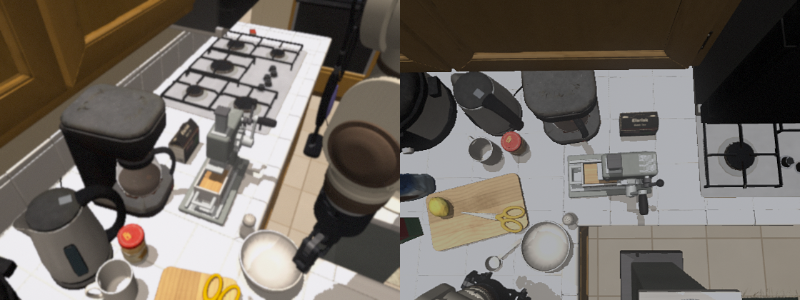

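```bash
cat > fit.py <<'E'
from h import *
from scipy.optimize import least_squares
C={n:cam(n) for n in('scene','top')}
L={'press':(0,0,0),'ram':(0,0,98),'shaft':(-108,-46,165),'crank_knob':(-108,-69.9,230.8),'lever_tip':(-57,-111.7,256),'pawl_nose':(-44,-80,159)}
obs=[]
for t,p in L.items():
    for n in C:
        l=manip.landmark_of(t,n)
        if l: obs.append((n,p,l[0]['centre'],t))
def T(a,p): return R.from_euler('z',a[2]).apply(p)+[a[0],a[1],0]
def res(a): return np.concatenate([proj(C[n],T(a,np.array(p,float)))-uv for n,p,uv,_ in obs])
s=least_squares(res,[518,240,0.05],loss='soft_l1')
print(np.round(s.x,3)); r=res(s.x).reshape(-1,2)
for o,q in zip(obs,r): print(o[0],o[3],np.round(q,1))
c=C['top']; v,u=np.mgrid[:420,:560]; P=world(c,u,v,c['range_z'].astype(float))
def box(m,nm):
    q=P[m][:,:2].astype(np.float32); b=cv2.minAreaRect(q); print(nm,len(q),b)
pr=(abs(P[...,0]-s.x[0])<160)&(abs(P[...,1]-s.x[1])<200)&(c['range_z']>0)
box(pr&(P[...,2]>212)&(P[...,2]<224)&(abs(P[...,0]-s.x[0])<50),'head')
m=manip.cut_out('mould','top')[0]['pixels']; k=m&(abs(P[...,2]-76)<6); box(k,'mould rim')
h=m&pr; 
a=s.x
Q=R.from_euler('z',-a[2]).apply(P[k]-[a[0],a[1],0]); print('rim y range in press',np.percentile(Q[:,1],[1,50,99]),np.percentile(Q[:,0],[1,99]),np.median(Q[:,2]))
for t in('tea_box','salt_shaker'):
    mm=manip.cut_out(t,'top')
    if mm: q=P[mm[0]['pixels']]; print(t,np.percentile(q,[3,97],axis=0).round())
b=m&(P[...,2]>40)&(P[...,2]<72)
Q=R.from_euler('z',-a[2]).apply(P[b]-[a[0],a[1],0]); print(np.histogram(Q[:,2],bins=range(40,76,4)))
E
python3 fit.py; python3 - <<'E'
from h import *
c=cam('scene'); cv2.imwrite('pics/s2.png',cv2.resize(c['color'][110:340,230:430,::-1],None,fx=2.5,fy=2.5))
E
```

```text
[5.19769e+02 2.39811e+02 5.30000e-02]
scene press [-1.4 -0.2]
top press [ 1.6 -0.2]
scene ram [ 1.7 -1.4]
top ram [-2.6 -2.4]
scene shaft [3.2 2.8]
top shaft [ 1. -3.]
scene crank_knob [16.9 23.9]
top crank_knob [1.1 1.5]
scene lever_tip [-1.5  0.4]
top lever_tip [-0.3 -0.6]
scene pawl_nose [-0.8 -1.2]
top pawl_nose [-2.   1.3]
head 2044 ((510.757080078125, 194.25543212890625), (85.5907974243164, 146.97401428222656), 2.3929314613342285)
mould rim 296 ((518.0391845703125, 279.7211608886719), (80.41085815429688, 107.30049896240234), 2.7802605628967285)
rim y range in press [-11.32206766  65.86440748  93.33218735] [-39.63987735  39.71507848] 74.51495878390512
tea_box [[650.  94.  12.]
 [709. 209. 109.]]
salt_shaker [[361. 351.  32.]
 [396. 385.  90.]]
(array([  9,  21,  38, 179, 589, 121,  16,  45]), array([40, 44, 48, 52, 56, 60, 64, 68, 72]))
```

View pics/s2.png

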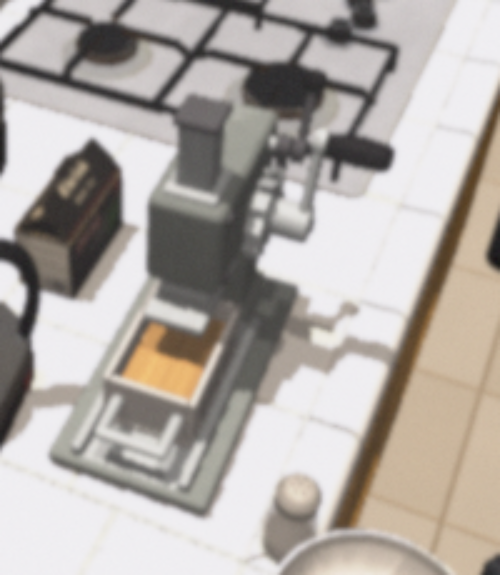

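```bash
cat >> h.py <<'E'
A=[519.6,239.8,0.048]
def P_(p): return R.from_euler('z',-A[2]).apply(np.array(p)-[A[0],A[1],0])
def st():
    o=manip.get_obs(); rv=R.from_euler('z',-A[2])
    print('t',round(o['time'],2),'tcp(press)',P_(o['position']).round(1),'rot',np.degrees(o['eef_rot']).round(1),'F(press)',rv.apply(o['contact_force']).round(1),'op',round(o['opening'],1),'ff',round(o['finger_force'],1))
E
python3 - <<'E'
from h import *
st(); o=manip.get_obs(); Rt=R.from_euler('xyz',o['eef_rot'])
tgt=R.from_euler('z',A[2]).apply([0,178,0])+[A[0],A[1],235]; print(tgt, Rt.inv().apply(tgt-o['position'])/10)
c=cam('top'); v,u=np.mgrid[:420,:560]; P=world(c,u,v,c['range_z'].astype(float)); p=P[c['range_z']>0]
for x in range(200,640,40): print(x,[int(p[(abs(p[:,0]-x)<20)&(abs(p[:,1]-y)<20)][:,2].max(initial=-99)) for y in range(80,600,40)])
E
```

```text
t 2.0 tcp(press) [-280.   275.1  245.3] rot [180.   -0.  155.7] F(press) [-0.7  0.5  0.4] op 85.4 ff 0.0
[511.05928052 417.59498337 235.        ] [-29.35149822   4.11220524   1.0294301 ]
200 [-99, -99, -99, -99, -99, -99, -99, 5, 3, 341, 313, 4, 2]
240 [-99, -99, -99, -99, -99, -99, -99, 6, 67, 343, 475, 343, 351]
280 [-99, -99, -99, -99, -99, -99, -99, 67, 52, 14, 534, 576, 350]
320 [-99, -99, -99, -99, -99, -99, -99, 66, 64, 16, 48, 68, 34]
360 [5, 4, 5, 6, 5, 7, 4, 90, 87, 68, 68, 64, 34]
400 [6, 3, 245, 4, 4, 4, 4, 87, 84, 3, 4, 34, 35]
440 [4, 257, 243, 218, 20, 20, 24, 22, 3, 5, 3, 24, 24]
480 [3, 267, 227, 220, 223, 217, 78, 63, 3, 4, 4, 24, 24]
520 [4, 220, 222, 288, 290, 219, 78, 61, 17, 3, 3, 3, 24]
560 [740, 220, 220, 221, 217, 218, 78, 61, 21, 5, 3, 4, 2]
600 [746, 18, 20, 18, 20, 21, 153, 20, 18, 4, 2, 102, 101]
```

The rows are not in the units I measure in: shifts go in shares of 60 cm and turns go in shares of pi rad. I convert before sending: -29.3 cm is -0.4883, -23 cm is -0.3833, -27.05 degrees is -0.1503.

>>> move_arm(moves=[[[0,0,-0.05],[-0.0833,0.0117,0],1],[[0,0,-0.1],[-0.1833,0.025,0],1],[[0,0,-0.15],[-0.2833,0.04,0],1],[[0,0,-0.1503],[-0.3833,0.0533,0.0083],1],[[0,0,-0.1503],[-0.4883,0.0683,0.0167],1],[[0,0,-0.1503],[-0.4883,0.0683,0.0167],1],[[0,0,-0.1503],[-0.4883,0.0683,0.0167],1],[[0,0,-0.1503],[-0.4883,0.0683,0.0167],1]], squeeze=40)

```text
time: 3.05
position: [509.5, 418.4, 236.0]
eef_rot: [3.141, 0.0, -3.093]
contact_force: [-0.8, -0.2, -0.4]
opening: 0.1
finger_force: 0.0
```

To row units: 18.6 cm is 0.31, 15 cm is 0.25.

>>> move_arm(moves=[[[0,0,0],[0,0,0.0833],1],[[0,0,0],[0,0,0.1667],1],[[0,0,0],[0,0,0.25],1],[[0,0,0],[0,0,0.31],1],[[0,0,0],[0,0,0.31],1],[[0,0,0],[0,-0.0167,0.31],1],[[0,0,0],[0,-0.025,0.31],1],[[0,0,0],[0,-0.025,0.31],1]])

```text
time: 4.05
position: [511.9, 402.6, 51.0]
eef_rot: [3.14, 0.002, -3.095]
contact_force: [0.1, -0.3, -0.4]
opening: 0.3
finger_force: 0.0
```

```bash
python3 -c "
from h import *
st(); c=cam('wrist'); save(c,'w.png'); r=manip.landmark_of('mould_handle','wrist'); print(r)
c2=cam('scene'); r=manip.landmark_of('mould_handle','scene'); print(r)"
```

```text
t 4.05 tcp(press) [1.00e-01 1.63e+02 5.10e+01] rot [ 1.799e+02  1.000e-01 -1.773e+02] F(press) [ 0.1 -0.3 -0.4] op 0.3 ff 0.0
[{'centre': [201.4, 294.9], 'score': 0.86}]
[{'centre': [278.9, 289.1], 'score': 0.91}]
```

To row units: -4.5 cm is -0.075, -4 cm is -0.0667.

>>> move_arm(moves=[[[0,0,0],[0,-0.0117,0],1],[[0,0,0],[0,-0.0233,0],1],[[0,0,0],[0,-0.035,0],1],[[0,0,0],[0,-0.0467,0],1],[[0,0,0],[0,-0.0567,0],1],[[0,0,0],[0,-0.0667,0],1],[[0,0,0],[0,-0.075,0],1],[[0,0,0],[0,-0.075,0],1]])

```text
time: 5.25
position: [513.3, 357.3, 49.2]
eef_rot: [-3.142, -0.0, -3.095]
contact_force: [-0.4, 1.2, -1.0]
opening: -0.1
finger_force: 0.6
```

To row units: -0.3 cm is -0.005, -0.2 cm is -0.0033.

>>> move_arm(moves=[[[0,0,0],[0,-0.0017,0],1],[[0,0,0],[0,-0.0033,0],1],[[0,0,0],[0,-0.0033,0],1],[[0,0,0],[0,-0.005,0],1],[[0,0,0],[0,-0.005,0],1],[[0,0,0],[0,-0.005,0],1],[[0,0,0],[0,-0.005,0],1],[[0,0,0],[0,-0.005,0],1]])

```text
time: 6.25
position: [513.5, 355.1, 49.3]
eef_rot: [3.141, 0.0, -3.094]
contact_force: [-0.5, 5.5, -1.6]
opening: -0.1
finger_force: 2.5
```

```bash
python3 -c "
from h import *
st()"
```

```text
t 6.25 tcp(press) [ -0.6 115.4  49.3] rot [ 180.     0.  -177.3] F(press) [-0.3  5.5 -1.6] op -0.1 ff 2.5
```

To row units: -0.4 cm is -0.0067, -0.3 cm is -0.005.

>>> move_arm(moves=[[[0,0,0],[0,-0.0017,0],1],[[0,0,0],[0,-0.0033,0],1],[[0,0,0],[0,-0.005,0],1],[[0,0,0],[0,-0.0067,0],1],[[0,0,0],[0,-0.0067,0],1],[[0,0,0],[0,-0.0067,0],1],[[0,0,0],[0,-0.0067,0],1],[[0,0,0],[0,-0.0067,0],1]])

```text
time: 7.25
position: [513.4, 352.7, 49.4]
eef_rot: [3.138, -0.0, -3.093]
contact_force: [-2.2, 13.4, -3.0]
opening: -0.1
finger_force: 6.6
```

To row units: -0.4 cm is -0.0067, -0.3 cm is -0.005.

>>> move_arm(moves=[[[0,0,0],[0,-0.0017,0],1],[[0,0,0],[0,-0.0033,0],1],[[0,0,0],[0,-0.005,0],1],[[0,0,0],[0,-0.0067,0],1],[[0,0,0],[0,-0.0067,0],1],[[0,0,0],[0,-0.0067,0],1],[[0,0,0],[0,-0.0067,0],1],[[0,0,0],[0,-0.0067,0],1]])

```text
time: 8.25
position: [513.4, 352.2, 49.8]
eef_rot: [3.131, 0.0, -3.09]
contact_force: [-2.1, 30.9, -6.7]
opening: -0.3
finger_force: 15.6
```

```bash
python3 -c "
from h import *
st(); rs=[]
for n in('scene','top'):
    c=cam(n); r=manip.landmark_of('mould_handle',n)
    if r: rs.append(ray(c,r[0]['centre'])); print(r)
    m=manip.cut_out('mould',n)
    if m and n=='scene':
        v,u=np.nonzero(m[0]['pixels']); P=P_(world(c,u,v,c['range_z'][v,u].astype(float))); k=abs(P[:,2]-75)<4; print(np.percentile(P[k],[2,98],axis=0))
        b=(abs(P[:,2]-60)<10)&(abs(P[:,0])<30)&(P[:,1]>20)&(P[:,1]<45); print('board',np.percentile(P[b][:,2],[10,50,90]) if b.any() else None)
if len(rs)==2: print(P_(tri(rs)))
"
```

```text
t 8.25 tcp(press) [ -0.8 112.6  49.8] rot [ 179.4    0.  -177.1] F(press) [-0.6 30.9 -6.7] op -0.3 ff 15.6
[{'centre': [287.1, 271.0], 'score': 0.84}]
[[-40.02158585 -61.03934031  71.41944702]
 [ -9.68688301  59.07098118  78.68564486]]
board [59.19160682 60.64163217 61.8314185 ]
[{'centre': [238.0, 306.4], 'score': 0.53}]
[-78.9716157  144.61404322 151.53143492]
```

To row units: -30 cm is -0.5, -28 cm is -0.4667.

>>> move_arm(moves=[[[0,0,0],[0,0.0333,0],1],[[0,0,0],[0,0.0667,0],1],[[0,0,0],[0,0.0667,-0.0833],1],[[0,0,0],[0,0.0667,-0.1667],1],[[0,0,0],[0,0.0667,-0.2667],1],[[0,0,0],[0,0.0667,-0.3667],1],[[0,0,0],[0,0.0667,-0.4667],1],[[0,0,0],[0,0.0667,-0.5],1]])

```text
time: 9.55
position: [512.1, 386.9, 353.5]
eef_rot: [3.139, 0.005, -3.095]
contact_force: [0.7, 0.4, -0.0]
opening: 0.0
finger_force: 0.0
```

>>> move_arm(moves=[[[0,0,0],[0.0333,-0.0833,0],1],[[0,0,0],[0.0667,-0.1833,0],1],[[0,0,0],[0.0933,-0.2833,0],1],[[0,0,0],[0.0933,-0.3667,0],1],[[0,0,0],[0.0933,-0.45,0],1],[[0,0,0],[0.0933,-0.4967,0],1],[[0,0,0],[0.0933,-0.4967,0],1],[[0,0,0],[0.0933,-0.4967,0],1]])

```text
time: 10.55
position: [470.3, 86.8, 349.3]
eef_rot: [-3.141, -0.0, -3.095]
contact_force: [-0.3, 0.5, -0.5]
opening: 0.1
finger_force: 0.0
```

```bash
python3 -c "
from h import *
st(); print(manip.get_obs()['qpos'].round(2)); rs=[]
c=cam('wrist'); save(c,'w2.png'); print(manip.landmark_of('lever_tip','wrist'), proj(c,R.from_euler('z',A[2]).apply([-57,-111.7,256])+[A[0],A[1],0]))
for n in('scene','top','wrist'):
    c=cam(n); r=manip.landmark_of('lever_tip',n)
    if r and r[0]['score']>.5: rs.append(ray(c,r[0]['centre'])); print(n,r[0])
if len(rs)>1: print(P_(tri(rs)))
"
```

```text
t 10.55 tcp(press) [ -56.6 -150.4  349.3] rot [-180.    -0.  -177.3] F(press) [-0.3  0.5 -0.5] op 0.1 ff 0.0
[ 0.18 -0.02  0.27  1.86 -0.    0.14]
[{'centre': [345.3, 218.0], 'score': 0.7}] [346.35698882 217.90354609]
scene {'centre': [355.3, 139.7], 'score': 0.88}
top {'centre': [360.2, 254.0], 'score': 0.59}
wrist {'centre': [344.3, 216.8], 'score': 0.84}
[ -55.72199811 -110.74671608  260.04096393]
```

View pics/w2.png

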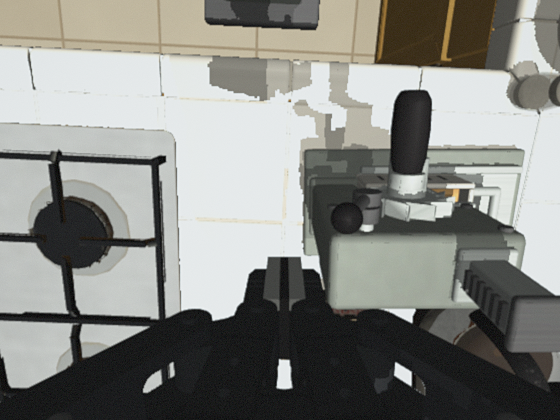

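To row units: 9 cm is 0.15, 6 cm is 0.1.

>>> move_arm(moves=[[[0,0,0],[0,0,0.05],1],[[0,0,0],[0,0,0.1],1],[[0,0,0],[0,0,0.15],1],[[0,0,0],[0,0,0.15],1],[[0,0,0],[0,0.0133,0.15],1],[[0,0,0],[0,0.0267,0.15],1],[[0,0,0],[0,0.0383,0.15],1],[[0,0,0],[0,0.05,0.15],1]])

```text
time: 11.95
position: [469.4, 116.4, 261.3]
eef_rot: [-3.14, 0.003, -3.095]
contact_force: [0.6, -4.9, 4.7]
opening: -0.3
finger_force: 2.7
```

To row units: 2.7 cm is 0.045, 2.4 cm is 0.04.

>>> move_arm(moves=[[[0,0,0],[0,0.0083,0],1],[[0,0,0],[0,0.0167,0],1],[[0,0,0],[0,0.025,0],1],[[0,0,0],[0,0.0333,0],1],[[0,0,0],[0,0.04,0],1],[[0,0,0],[0,0.045,0],1],[[0,0,0],[0,0.045,0],1],[[0,0,0],[0,0.045,0],1]])

```text
time: 12.95
position: [467.5, 142.2, 259.1]
eef_rot: [-3.139, -0.0, -3.095]
contact_force: [0.8, -12.9, 2.1]
opening: -0.0
finger_force: 6.1
```

```bash
python3 -c "
from h import *
st()"
```

```text
t 12.95 tcp(press) [-56.7 -95.  259.1] rot [-179.8   -0.  -177.3] F(press) [  0.2 -12.9   2.1] op -0.0 ff 6.1
```

To row units: 0.3 cm is 0.005, 0.2 cm is 0.0033.

>>> move_arm(moves=[[[0,0,0],[0,0.0033,0],1],[[0,0,0],[0,0.005,0],1],[[0,0,0],[0,0.005,0],1],[[0,0,0],[0,0.005,0],1],[[0,0,0],[0,0.005,0],1],[[0,0,0],[0,0.005,0],1],[[0,0,0],[0,0.005,0],1],[[0,0,0],[0,0.005,0],1]])

```text
time: 13.95
position: [467.4, 142.8, 259.2]
eef_rot: [-3.133, -0.0, -3.097]
contact_force: [2.0, -26.7, 4.8]
opening: -0.1
finger_force: 13.7
```

To row units: -10 cm is -0.1667, -8 cm is -0.1333.

>>> move_arm(moves=[[[0,0,0],[0,-0.0167,0],1],[[0,0,0],[0,-0.05,0],1],[[0,0,0],[0,-0.05,-0.0667],1],[[0,0,0],[0,-0.05,-0.1333],1],[[0,0,0],[0.0333,-0.0333,-0.1667],0.5],[[0,0,0],[0.0867,0.0167,-0.1667],0],[[0,0,0],[0.0867,0.0167,-0.1667],0],[[0,0,0],[0.0867,0.0167,-0.1667],0]])

```text
time: 14.95
position: [414.9, 154.3, 358.9]
eef_rot: [3.141, -0.001, -3.093]
contact_force: [-0.7, 0.7, 0.9]
opening: 72.0
finger_force: 0.0
```

```bash
python3 -c "
from h import *
st()
W=lambda p:R.from_euler('z',A[2]).apply(p)+[A[0],A[1],0]
for t,p in (('lever_tip',(-57,-72,258.7)),('crank_knob',(-108,-69.9,230.8))):
  rs=[]
  for n in('scene','top','wrist'):
    c=cam(n); r=manip.landmark_of(t,n)
    if r and r[0]['score']>.5: rs.append(ray(c,r[0]['centre'])); print(n,r[0],proj(c,W(p)))
  if len(rs)>1: print(t,P_(tri(rs)))
"
```

```text
t 14.95 tcp(press) [-108.6  -80.4  358.9] rot [ 180.    -0.  -177.2] F(press) [-0.6  0.8  0.9] op 72.0 ff 0.0
scene {'centre': [348.0, 151.9], 'score': 0.56} [350.5892798  152.21108623]
wrist {'centre': [295.7, 289.3], 'score': 0.9} [297.37711907 288.3342926 ]
lever_tip [-53.0679275  -73.27395115 256.12307086]
scene {'centre': [371.1, 172.5], 'score': 0.6} [374.11750277 170.69085973]
top {'centre': [338.8, 286.4], 'score': 0.52} [339.56817448 286.59789844]
wrist {'centre': [300.8, 201.6], 'score': 0.86} [299.30077324 204.60084566]
crank_knob [-106.3923362   -68.89804393  225.02477777]
```

>>> move_arm(moves=[[[0,0,0],[0,0.0183,0.05],0],[[0,0,0],[0,0.0183,0.1],0],[[0,0,0],[0,0.0183,0.15],0],[[0,0,0],[0,0.0183,0.1917],0],[[0,0,0],[0,0.0183,0.225],0],[[0,0,0],[0,0.0183,0.225],0],[[0,0,0],[0,0.0183,0.225],0.3],[[0,0,0],[0,0.0183,0.225],0.5]])

```text
time: 16.55
position: [414.7, 165.0, 225.3]
eef_rot: [3.141, 0.001, -3.094]
contact_force: [-0.0, -0.0, -0.5]
opening: 51.4
finger_force: 0.0
```

```bash
python3 -c "
from h import *
st(); save(cam('wrist'),'w3.png')"
```

```text
t 16.55 tcp(press) [-108.3  -69.7  225.3] rot [ 1.800e+02  1.000e-01 -1.773e+02] F(press) [-0.  -0.  -0.5] op 51.4 ff 0.0
```

View pics/w3.png

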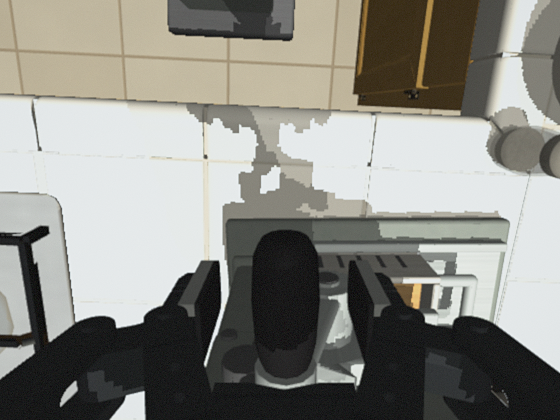

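Knob (285,300) sits centred between the pads (205 and 365). Close.

>>> move_arm(moves=[[[0,0,0],[0,0,0],0.6],[[0,0,0],[0,0,0],0.7],[[0,0,0],[0,0,0],0.8],[[0,0,0],[0,0,0],0.9],[[0,0,0],[0,0,0],1],[[0,0,0],[0,0,0],1],[[0,0,0],[0,0,0],1],[[0,0,0],[0,0,0],1]], squeeze=60)

```text
time: 17.6
position: [414.4, 164.9, 224.4]
eef_rot: [3.141, 0.0, -3.094]
contact_force: [-0.8, 2.1, 4.0]
opening: 22.6
finger_force: 58.7
```

```bash
python3 -c "
from h import *
st()
for th in [110,114,118,122,126]: 
  a=np.radians(th);b=np.radians(110); print(th,(70*(np.cos(a)-np.cos(b))).round(1),(-70*(np.sin(a)-np.sin(b))).round(1))"
```

```text
t 17.6 tcp(press) [-108.6  -69.7  224.4] rot [ 180.     0.  -177.3] F(press) [-0.7  2.1  4. ] op 22.6 ff 58.7
110 0.0 -0.0
114 -4.5 1.8
118 -8.9 4.0
122 -13.2 6.4
126 -17.2 9.1
```

To row units: -1.32 cm is -0.022, -1.1 cm is -0.0183.

>>> move_arm(moves=[[[0,0,0],[0,-0.0038,0.0013],1],[[0,0,0],[0,-0.0075,0.003],1],[[0,0,0],[0,-0.0112,0.0048],1],[[0,0,0],[0,-0.0148,0.0067],1],[[0,0,0],[0,-0.0183,0.0087],1],[[0,0,0],[0,-0.022,0.0107],1],[[0,0,0],[0,-0.022,0.0107],1],[[0,0,0],[0,-0.022,0.0107],1]])

```text
time: 18.6
position: [415.1, 151.7, 218.2]
eef_rot: [3.141, 0.001, -3.094]
contact_force: [-0.8, 2.4, 5.2]
opening: 22.2
finger_force: 58.7
```

```bash
cat > lk.py <<'E'
from h import *
st()
W=lambda p:R.from_euler('z',A[2]).apply(p)+[A[0],A[1],0]
for n in('scene','top','wrist'):
    c=cam(n)
    for t,p in (('pawl_nose',(-44,-80,159)),('pawl_nose',(-44,-100,163))):
        r=manip.landmark_of(t,n)
        print(n,t,[(x['centre'],x['score']) for x in r[:1]],proj(c,W(p)).round(1))
c=cam('top'); v,u=np.mgrid[:420,:560]; P=P_(world(c,u,v,c['range_z'].astype(float)).reshape(-1,3)); k=(abs(P[:,0])<11)&(abs(P[:,1])<11)&(P[:,2]>222); print('ram top',np.median(P[k][:,2]))
E
python3 lk.py
```

```text
t 18.6 tcp(press) [-108.6  -83.   218.2] rot [ 180.     0.  -177.3] F(press) [-0.7  2.4  5.2] op 22.2 ff 58.7
scene pawl_nose [([344.5, 179.4], 0.54)] [340.  187.2]
scene pawl_nose [([344.5, 179.4], 0.54)] [342.9 180.2]
top pawl_nose [] [337.8 254.6]
top pawl_nose [] [348.1 253.9]
wrist pawl_nose [([254.1, 342.8], 0.49)] [288.9 342.5]
wrist pawl_nose [([254.1, 342.8], 0.49)] [253.8 346.8]
ram top 293.1434851801978
```

To row units: 4.32 cm is 0.072, 3.71 cm is 0.0618.

>>> move_arm(moves=[[[0,0,0],[0,0.007,-0.004],1],[[0,0,0],[0,0.0143,-0.0077],1],[[0,0,0],[0,0.022,-0.0107],1],[[0,0,0],[0,0.0317,-0.0138],1],[[0,0,0],[0,0.0415,-0.016],1],[[0,0,0],[0,0.0517,-0.0173],1],[[0,0,0],[0,0.0618,-0.0177],1],[[0,0,0],[0,0.072,-0.0173],1]])

```text
time: 20.1
position: [412.9, 195.5, 228.1]
eef_rot: [3.141, -0.0, -3.094]
contact_force: [-0.0, 5.7, 1.5]
opening: 22.3
finger_force: 58.6
```

```bash
python3 lk.py | grep -v nose
```

```text
t 20.1 tcp(press) [-108.7  -39.2  228.1] rot [ 180.    -0.  -177.3] F(press) [0.3 5.7 1.5] op 22.3 ff 58.6
ram top 273.50893002578556
```

>>> move_arm(moves=[[[0,0,0],[0,0.01,0.0013],1],[[0,0,0],[0,0.02,0.0035],1],[[0,0,0],[0,0.0297,0.0067],1],[[0,0,0],[0,0.0392,0.0105],1],[[0,0,0],[0,0.0482,0.0152],1],[[0,0,0],[0,0.055,0.0195],1],[[0,0,0],[0,0.06,0.023],1],[[0,0,0],[0,0.0648,0.0268],1]])

```text
time: 21.6
position: [410.9, 234.2, 211.1]
eef_rot: [-3.141, -0.001, -3.094]
contact_force: [0.4, 5.7, -2.8]
opening: 22.3
finger_force: 58.7
```

```bash
python3 lk.py | grep -v nose
```

```text
t 21.6 tcp(press) [-108.8   -0.4  211.1] rot [-1.800e+02 -1.000e-01 -1.773e+02] F(press) [ 0.7  5.7 -2.8] op 22.3 ff 58.7
ram top 255.2396096772304
```

To row units: 0.54 cm is 0.009, 0.36 cm is 0.006.

>>> move_arm(moves=[[[0,0,0],[0,0.0015,0.0013],1],[[0,0,0],[0,0.003,0.0027],1],[[0,0,0],[0,0.0045,0.0042],1],[[0,0,0],[0,0.006,0.0055],1],[[0,0,0],[0,0.0075,0.007],1],[[0,0,0],[0,0.009,0.0083],1],[[0,0,0],[0,0.009,0.0083],1],[[0,0,0],[0,0.009,0.0083],1]])

```text
time: 23.1
position: [410.7, 239.4, 206.0]
eef_rot: [-3.141, -0.001, -3.094]
contact_force: [-0.2, 5.1, -3.2]
opening: 22.3
finger_force: 58.8
```

```bash
python3 lk.py | grep -v nose
```

```text
t 23.1 tcp(press) [-108.8    4.9  206. ] rot [-1.800e+02 -1.000e-01 -1.773e+02] F(press) [ 0.1  5.1 -3.2] op 22.3 ff 58.8
ram top 252.23077526326938
```

To row units: 0.27 cm is 0.0045, 0.25 cm is 0.0042.

>>> move_arm(moves=[[[0,0,0],[0,0.0007,0.0007],1],[[0,0,0],[0,0.0013,0.0015],1],[[0,0,0],[0,0.0022,0.0022],1],[[0,0,0],[0,0.0028,0.003],1],[[0,0,0],[0,0.0035,0.0037],1],[[0,0,0],[0,0.0042,0.0045],1],[[0,0,0],[0,0.0042,0.0045],1],[[0,0,0],[0,0.0042,0.0045],1]])

```text
time: 24.6
position: [410.6, 241.3, 204.2]
eef_rot: [-3.141, -0.001, -3.095]
contact_force: [-0.0, 1.6, -7.1]
opening: 22.0
finger_force: 58.9
```

```bash
python3 -c "
from h import *
st()"
```

```text
t 24.6 tcp(press) [-108.8    6.7  204.2] rot [-180.    -0.  -177.3] F(press) [ 0.1  1.6 -7.1] op 22.0 ff 58.9
```

To row units: 0.19 cm is 0.0032, 0.15 cm is 0.0025.

>>> move_arm(moves=[[[0,0,0],[0,0.0007,0.0008],1],[[0,0,0],[0,0.0013,0.0015],1],[[0,0,0],[0,0.002,0.0023],1],[[0,0,0],[0,0.0025,0.0032],1],[[0,0,0],[0,0.0025,0.0032],1],[[0,0,0],[0,0.0025,0.0032],1],[[0,0,0],[0,0.0025,0.0032],1],[[0,0,0],[0,0.0025,0.0032],1]])

```text
time: 25.6
position: [410.6, 243.0, 202.5]
eef_rot: [-3.141, -0.0, -3.094]
contact_force: [-0.3, -3.0, -9.5]
opening: 22.4
finger_force: 59.1
```

```bash
python3 lk.py | grep -v nose
```

```text
t 25.6 tcp(press) [-108.7    8.4  202.5] rot [-180.    -0.  -177.3] F(press) [-0.4 -3.  -9.5] op 22.4 ff 59.1
ram top 249.81625811355454
```

To row units: 0.19 cm is 0.0032, 0.12 cm is 0.002.

>>> move_arm(moves=[[[0,0,0],[0,-0.0007,0.0008],1],[[0,0,0],[0,-0.0013,0.0013],1],[[0,0,0],[0,-0.001,0.002],1],[[0,0,0],[0,-0.0007,0.0027],1],[[0,0,0],[0,-0.0007,0.0032],1],[[0,0,0],[0,-0.0007,0.0032],1],[[0,0,0],[0,-0.0007,0.0032],1],[[0,0,0],[0,-0.0007,0.0032],1]])

```text
time: 27.1
position: [410.6, 243.5, 201.3]
eef_rot: [3.139, 0.001, -3.094]
contact_force: [-4.6, 2.6, -4.3]
opening: 22.1
finger_force: 59.6
```

```bash
python3 lk.py | grep -v nose
```

```text
t 27.1 tcp(press) [-108.7    9.   201.3] rot [ 179.9    0.  -177.2] F(press) [-4.5  2.8 -4.3] op 22.1 ff 59.6
ram top 249.22480044849405
```

To row units: 0.17 cm is 0.0028, 0.14 cm is 0.0023.

>>> move_arm(moves=[[[0,0,0],[0,0.0005,0.0008],1],[[0,0,0],[0,0.001,0.0015],1],[[0,0,0],[0,0.0015,0.0023],1],[[0,0,0],[0,0.0018,0.0028],1],[[0,0,0],[0,0.0018,0.0028],1],[[0,0,0],[0,0.0018,0.0028],1],[[0,0,0],[0,0.0018,0.0028],1],[[0,0,0],[0,0.0018,0.0028],1]])

```text
time: 28.6
position: [410.5, 244.7, 199.7]
eef_rot: [3.139, 0.001, -3.093]
contact_force: [-5.8, 4.5, -5.5]
opening: 22.4
finger_force: 59.7
```

```bash
python3 lk.py | grep -v nose
```

```text
t 28.6 tcp(press) [-108.7   10.2  199.7] rot [ 179.9    0.  -177.2] F(press) [-5.6  4.7 -5.5] op 22.4 ff 59.7
ram top 248.82079358930383
```

To row units: 0.19 cm is 0.0032, 0.14 cm is 0.0023.

>>> move_arm(moves=[[[0,0,0],[0,0.0005,0.0008],1],[[0,0,0],[0,0.001,0.0015],1],[[0,0,0],[0,0.0017,0.0023],1],[[0,0,0],[0,0.0023,0.0032],1],[[0,0,0],[0,0.0023,0.0032],1],[[0,0,0],[0,0.0023,0.0032],1],[[0,0,0],[0,0.0023,0.0032],1],[[0,0,0],[0,0.0023,0.0032],1]])

```text
time: 30.1
position: [410.6, 245.2, 199.1]
eef_rot: [3.141, 0.002, -3.094]
contact_force: [-7.3, -3.1, 6.0]
opening: 22.0
finger_force: 60.8
```

```bash
python3 lk.py | grep -v nose
```

```text
t 30.1 tcp(press) [-108.6   10.6  199.1] rot [ 1.799e+02  1.000e-01 -1.773e+02] F(press) [-7.4 -2.7  6. ] op 22.0 ff 60.8
ram top 248.2731566894267
```

To row units: -0.1 cm is -0.0017, -0.07 cm is -0.0012.

>>> move_arm(moves=[[[0,0,0],[0,-0.0012,-0.0017],1],[[0,0,0],[0,-0.0012,-0.0017],0.6],[[0,0,0],[0,-0.0012,-0.0017],0.4],[[0,0,0],[0,-0.0012,-0.0017],0.2],[[0,0,0],[0,-0.0012,-0.0017],0.2],[[0,0,0],[0,-0.0012,-0.0017],0.2],[[0,0,0],[0,-0.0012,-0.0017],0.2],[[0,0,0],[0,-0.0012,-0.0017],0.2]])

```text
time: 31.6
position: [410.6, 244.5, 198.1]
eef_rot: [-3.142, -0.0, -3.094]
contact_force: [-0.1, 0.3, -0.2]
opening: 68.3
finger_force: 0.0
```

To row units: -14 cm is -0.2333, -12 cm is -0.2.

>>> move_arm(moves=[[[0,0,0],[0,0,-0.0167],0.2],[[0,0,0],[0,0,-0.05],0.2],[[0,0,0],[0,0,-0.1],0.2],[[0,0,0],[0,0,-0.15],0.2],[[0,0,0],[0,0,-0.2],0.2],[[0,0,0],[0.05,0,-0.2333],0.2],[[0,0,0],[0.0833,0,-0.2333],0.2],[[0,0,0],[0.0833,0,-0.2333],0.2]])

```text
time: 32.6
position: [360.1, 242.2, 339.4]
eef_rot: [3.14, 0.002, -3.093]
contact_force: [-0.5, -0.4, -0.7]
opening: 68.6
finger_force: 0.0
```

```bash
python3 lk.py | grep -v nose; python3 -c "
from h import *
c=cam('scene'); cv2.imwrite('pics/f.png',cv2.resize(c['color'][110:340,230:430,::-1],None,fx=2.5,fy=2.5))"
```

```text
t 32.6 tcp(press) [-159.2   10.   339.4] rot [ 1.799e+02  1.000e-01 -1.772e+02] F(press) [-0.5 -0.4 -0.7] op 68.6 ff 0.0
ram top 248.5389475369011
```

View pics/f.png

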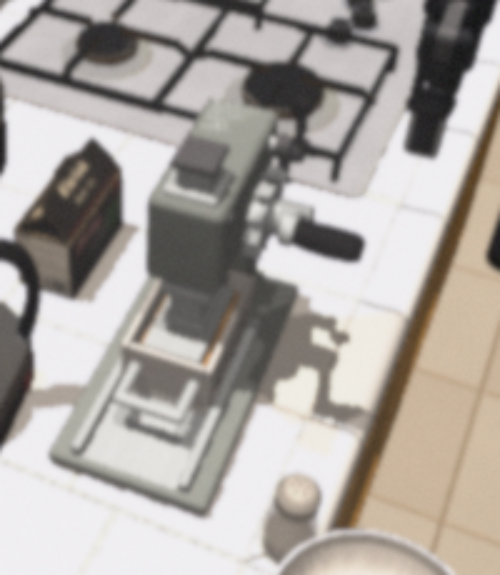

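The mould is home, with its handle at about (155,395) in the crop. The plate sits inside it on the board at (205,320), and the crank knob is down at (325,240). The gripper is clear of everything.

```bash
python3 -c "
from h import *
print(manip.job_done())"
```

```text
the job is handed in; nothing more can be done
None
```

I pushed the mould home, threw the pawl lever and wound the crank up until the pawl sprang out, then lowered the ram under control until its plate rested on the board. I let go and handed the job in at about 33 s; no verdict came back.

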